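Fetch the large check weight from behind the bottles

TASK

The balance needs checking: first move the flask, the bottle and the jar that stand in the front row of the wooden storage tray over to the grey side tray, then take the larger of the two knobbed weights from behind them and set it down gently, upright, in the centre of the balance's round pan. While it stays on the pan, put the flask, the bottle and the jar back upright, each exactly where it stood at the start, and leave the small weight and the lidded crucible in the storage tray where they are.

Things in the scene. Friction and masses are not known exactly. Their poses are not given: they have to be found in the camera images.
- flask: Conical glass flask with a white stopper, upright, about 0.16 kg: base 64 mm in diameter, tapering from 8 mm above the base to a neck and stopper 26 mm in diameter between heights 68 and 112 mm (its top). Can be gripped around the neck and stopper. Origin: centre of its underside, z up. Starts in the front row of the storage tray; which of the three front places it has varies.
- bottle: Narrow-necked amber glass bottle with a paper label and a black cap, upright, about 0.24 kg: body 56 mm in diameter up to height 72 mm, shoulder up to 90 mm, neck 26 mm, cap 30 mm in diameter between heights 94 and 125 mm (its top). Can be gripped around the cap. Origin: centre of its underside, z up. Starts in the front row of the storage tray.
- jar: Straight round plastic jar, white with a grey lid of the same width: 52 mm in diameter, 100 mm high, about 0.2 kg, upright. Origin: centre of its underside, z up. Starts in the front row of the storage tray.
- weight: The larger of two steel check weights, 0.5 kg: cylinder 44 mm in diameter and 44 mm high, a thin neck, and a knob 24 mm in diameter between heights 56 and 80 mm (its top) to grip it by. Origin: centre of its underside, z up. Starts in the back row of the storage tray.
- small_weight: The smaller steel check weight, not to be moved: cylinder 30 mm in diameter and 30 mm high, knob 16 mm in diameter, 54 mm high in all. Origin: centre of its underside. In the back row of the storage tray.
- crucible: Small white lidded ceramic crucible, 44 mm wide and 49 mm high, not to be moved. Origin: centre of its underside. In the back row of the storage tray.
- rack: Light wooden storage tray, fixed, 220 mm (its x) by 310 mm (its y). Origin: centre of its underside; its floor is 6 mm above the origin; rim 12 mm high, 30 mm on its far (+x) side. Its +x points away from the robot, give or take a small yaw. Front row (flask, bottle, jar): about x = -50 mm in its frame, about 95 mm apart along y. Back row (the two weights and the crucible, in any order): about x = +55 mm, about 90 mm apart.
- tray: Grey plastic side tray, fixed and empty, 280 mm (its x) by 150 mm (its y), either to the left or to the right of the storage tray. Origin: centre of its underside; its floor is 6 mm above the origin, its 4 mm thick rim is 14 mm high. Its +x points away from the robot, give or take a small yaw; three things fit in a row along x, 80 mm apart.
- pan: Round steel pan of the balance, 120 mm in diameter, fixed, on the side opposite the side tray. Origin: centre of its top face, about 74 mm above the work surface. The balance's white housing (260 by 190 mm, 59 mm high) lies below it.
Mind the look-alikes: they are no part of the job. Leave any yellow look-alike of the flask alone.

How it is judged (in metres and radians):
On the way, in this order (a step that is already met when the one before it is completed fails the run):
1. flask, bottle and jar stand released in the side tray, the large weight still in its place (x of flask in the frame of tray between -0.125 and 0.125 m and y of flask in the frame of tray between -0.062 and 0.062 m and z of each of flask, bottle, jar in the frame of tray below 0.012 m and angle between each of flask, bottle, jar's own z axis and vertical below 0.1 rad and x of bottle in the frame of tray between -0.125 and 0.125 m and y of bottle in the frame of tray between -0.062 and 0.062 m and x of jar in the frame of tray between -0.125 and 0.125 m and y of jar in the frame of tray between -0.062 and 0.062 m and linear speed of each of flask, bottle, jar below 0.02 m/s and contact force between each of flask, bottle, jar and the fingers below 0.2 N and distance of weight from where it was at the start of the episode below 0.012 m), for 0.2 s.
2. the large weight stands released at the centre of the pan, the three others still in the side tray (horizontal distance between weight and pan below 0.015 m and z of weight in the frame of pan between -0.004 and 0.004 m and angle between each of weight, flask, bottle, jar's own z axis and vertical below 0.1 rad and linear speed of weight below 0.02 m/s and contact force between weight and the fingers below 0.2 N and x of flask in the frame of tray between -0.125 and 0.125 m and y of flask in the frame of tray between -0.062 and 0.062 m and z of each of flask, bottle, jar in the frame of tray below 0.012 m and x of bottle in the frame of tray between -0.125 and 0.125 m and y of bottle in the frame of tray between -0.062 and 0.062 m and x of jar in the frame of tray between -0.125 and 0.125 m and y of jar in the frame of tray between -0.062 and 0.062 m), for 0.2 s.
At the end, for the whole second after the job is handed in: The large weight stands upright on the pan, within 15 mm of its centre; flask, bottle and jar stand upright in the storage tray, each within 15 mm of where it stood at the start; the small weight and the crucible are within 12 mm of where they stood; everything is released and at rest (horizontal distance between weight and pan below 0.015 m and z of weight in the frame of pan between -0.004 and 0.004 m and angle between each of weight, flask, bottle, jar's own z axis and vertical below 0.1 rad and linear speed of each of weight, flask, bottle, jar below 0.02 m/s and contact force between each of weight, flask, bottle, jar and the fingers below 0.2 N and distance of each of flask, bottle, jar from where it was at the start of the episode below 0.015 m and distance of each of small_weight, crucible from where it was at the start of the episode below 0.012 m); the robot touches nothing.
It fails at once if flask, bottle, jar or large weight tipped by more than 35 degrees (angle between any of flask, bottle, jar, weight's own z axis and vertical above 0.6 rad).
It fails at once if small weight or crucible shifted by more than 20 mm (distance of any of small_weight, crucible from where it was at the start of the episode above 0.02 m).
It fails at once if the weight dropped or pressed hard on the pan (more than 45 N) (contact force between weight and pan above 45 N).
It also fails if it takes over 144 s, if anything falls off the work surface, if the arm or the gripper's body presses on something with over 40 N, if the wrist force passes 120 N, or if a joint passes its speed limit or range.

ROBOT

A 7-joint arm with a two-finger parallel gripper is mounted at the origin on the work surface. World frame = base frame: x ahead of the robot, y to its left, z up, the work surface at z = 0. Lengths are in m, angles in degrees, forces in N, time in s.
With the tool pointing down it reaches from about 0.425 to 0.95 m from the base axis. Payload 4.7 kg.
Tool frame: the origin (TCP) lies at the very end of the fingers, on their centre line; the grasp point (between the pads) lies 19 mm behind it; z points along the fingers, y is the direction in which the jaws open and shut (so a half turn about z gives the same grasp; the last joint's range is limited). The gripper opens to 85 mm and grips with 20 to 120 N. Pads are 22 mm wide; open, the fingers measure 114 mm over their backs; the gripper's body (76 mm by 85 mm) begins 54 mm behind the grasp point. The pads swing forward as they close: fully open they stand 13 mm farther back than shut.
Start: joints at [-73.849, 26.849, -2.785, 87.806, 1.381, 65.374, -4.715], TCP at [0.206, 0.643, 0.231] pointing down, gripper open.
Joint ranges: [-148.3, 148.3], [-19.14, 114.17], [-79.39, 73.82], [5.75, 140.21], [-59.74, 239.74], [12.07, 113.84], [-152.46, 152.46]. Speed limits (degrees/s): [147.25, 147.25, 180, 180, 180, 180, 180].

INTERFACE

Orientations are given as a 3x3 rotation matrix whose columns are the frame's x, y, z axes.
In Python, from cell import bot gives the robot as it stands.
- The arm moves only by the tool play_rows, never from a script. Its argument "series" is a list of rows, each an object with "translation": the shift along the tool's x, y, z in m, a list of three; "spin": the turn about the tool's z in rad. In form: [{"translation": [dx, dy, dz], "spin": spin}, ...]. A call has 1 to 10 rows; each row shifts and turns the commanded pose from where the row before left it, along the tool's axes as they then stand; what a row does not reach is not made up. A row lasts 1/12 s, in which the tool goes at most 41.7 mm and 7.16 degrees, less where a joint would pass 70% of its speed; a pose out of reach is approached as far as the arm can. A call is refused whole if a number of a shift passes 0.0417 or a number of a turn 0.125, either way. A call with a gripper value outside its range is refused whole. "fingers" is the opening in per cent of the stroke, from 0 (shut) to 100 (fully open), set as the call begins (left out, the last holds). The fingers move at their own pace and stop on an object; the grip force is fixed at half the most. Time passes only in rows, so rows that do not move let the fingers close. It gives the time, the measured TCP pose, the force and the opening at its end, in the units of the state.
- bot.read_state(): the state, without advancing time (a new reading comes with each control period).
- bot.read_camera(name): name is "scene" or "top" or "wrist"; returns a dict with "img" (384x512x3 uint8, red, green, blue), "K" (3x3 intrinsics, pixels), "R" (3x3) and "t" (3): a world point X has camera coordinates R X + t. Camera axes: x right, y down, z forward; pixel columns grow to the right and rows downward; lengths in m; the calibration is good to about 2 mm. A picture is of the moment at which its call begins. There is no depth.
- bot.job_done(): hands the job in, once; it reports no verdict.
The state is a dict: "t": time; "qpos": joint angles; "joint_velocities": joint speeds; "effort": joint torques, N m; "ee_pos": TCP position; "orientation": TCP orientation; "force": force on the tool from outside, world axes, zero at the start; "moment": the same for the moment, N m; "finger_gap": finger opening in m.
Only numpy, scipy, OpenCV 4.12 (cv2) and the standard library are available. Lean on these libraries where they do the work, as an engineer would, in place of code of your own. Each camera call takes 0.05 s, during which the arm holds its last target.

## Working session

There is one attempt and no reset: what is moved stays moved. The work goes in short steps, Python scripts to look and compute and a tool call to move; the robot and the scene stay as the last step left them, time stands still between calls to the robot, and variables do not carry over. Pictures are saved under pics/ and viewed, and the job is handed in when it is done.

Besides the shell and the picture viewer there is one more tool, called after "Emit:" as a command line: name --argument value ..., lists and objects as JSON in quotes. play_rows: Moves the arm, as the interface text tells. Its arguments: {"type":"object","properties":{"series":{"type":"array"},"fingers":{"type":"number"}},"required":["series"]}

```bash
ls; mkdir -p pics; python3 - <<'E'
from cell import bot
import cv2,numpy as np
s=bot.read_state()
for k,v in s.items(): print(k,np.round(v,3).tolist())
for n in ["scene","top","wrist"]:
    c=bot.read_camera(n); cv2.imwrite(f"pics/{n}0.png",c["img"][:,:,::-1]); print(n,c["K"].tolist(),np.round(c["R"],4).tolist(),np.round(c["t"],4).tolist())
E
```

```text
pics
t 0.0
qpos [-73.85, 26.898, -2.784, 87.873, 1.381, 65.375, -4.715]
joint_velocities [0.006, -0.003, -0.076, -0.113, 0.057, 0.015, 0.015]
effort [0.0, -51.031, -0.047, -23.77, 0.011, 0.008, 0.0]
ee_pos [0.206, 0.642, 0.23]
orientation [[-0.952, 0.306, -0.001], [0.306, 0.952, -0.002], [-0.0, -0.002, -1.0]]
force [0.221, 0.618, 0.156]
moment [0.042, -0.016, 0.003]
finger_gap 0.086
scene [[359.68942646125674, 0.0, 245.59549286967197], [0.0, 359.68942646125674, 194.311040727504], [0.0, 0.0, 1.0]] [[-0.7462, 0.6655, -0.0178], [0.4069, 0.4347, -0.8034], [-0.5269, -0.6068, -0.5951]] [0.3772, -0.1568, 1.2471]
top [[458.38169974485226, 0.0, 252.40175648997217], [0.0, 458.38169974485226, 184.361590431812], [0.0, 0.0, 1.0]] [[-0.0842, -0.9964, -0.0016], [-0.9735, 0.0826, -0.2133], [0.2127, -0.0164, -0.977]] [0.0323, 0.5342, 1.0982]
wrist [[329.9867686624551, 0.0, 257.16732621511807], [0.0, 329.9867686624551, 188.10575367665945], [0.0, 0.0, 1.0]] [[0.3063, 0.9519, -0.0014], [0.914, -0.2937, 0.2799], [0.2661, -0.0871, -0.96]] [-0.6733, -0.0375, 0.3791]
```

View pics/scene0.png

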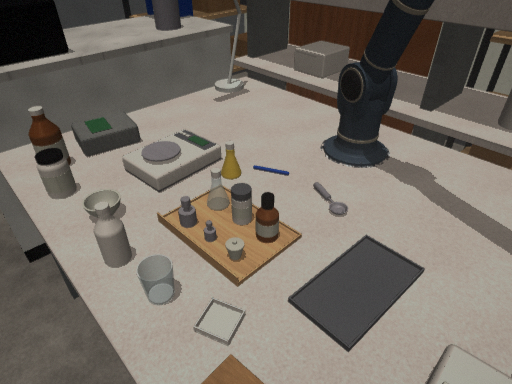

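View pics/top0.png

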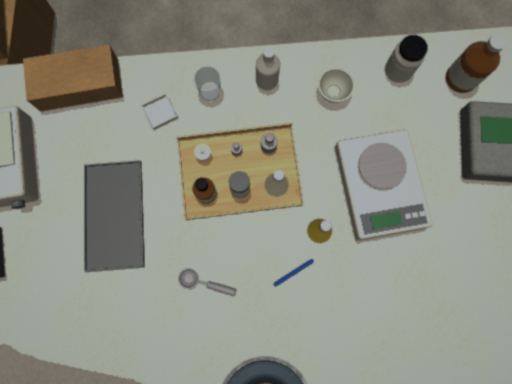

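View pics/wrist0.png

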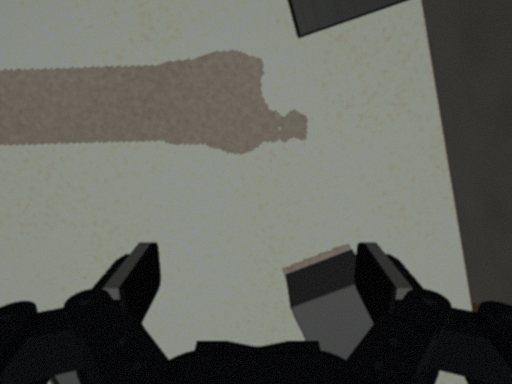

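Top view: the front row, left to right, is bottle (204,189), jar (240,184), clear flask (277,183). The back row is crucible (203,153), small weight (237,148), large weight (269,143). The tray is at (114,215) and the pan at (382,166).

Look-alikes are the yellow flask (320,230), the grey-lidded jar at the back (408,55), the big amber bottle (475,65) and the grey bottle (268,70). Next is a close crop to check the choices.

```bash
python3 - <<'E'
import cv2,numpy as np
t=cv2.imread("pics/top0.png"); s=cv2.imread("pics/scene0.png")
a=cv2.resize(t[115:225,170:310],None,fx=5,fy=5,interpolation=cv2.INTER_CUBIC); cv2.imwrite("pics/ctop.png",a)
a=cv2.resize(s[130:280,110:310],None,fx=4,fy=4,interpolation=cv2.INTER_CUBIC); cv2.imwrite("pics/cscene.png",a)
a=cv2.resize(t[120:245,330:440],None,fx=4,fy=4,interpolation=cv2.INTER_CUBIC); b=cv2.resize(t[150:275,70:160],None,fx=4,fy=4,interpolation=cv2.INTER_CUBIC); cv2.imwrite("pics/cpt.png",np.hstack([a,b]))
E
```

```text
(no output)
```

View pics/ctop.png

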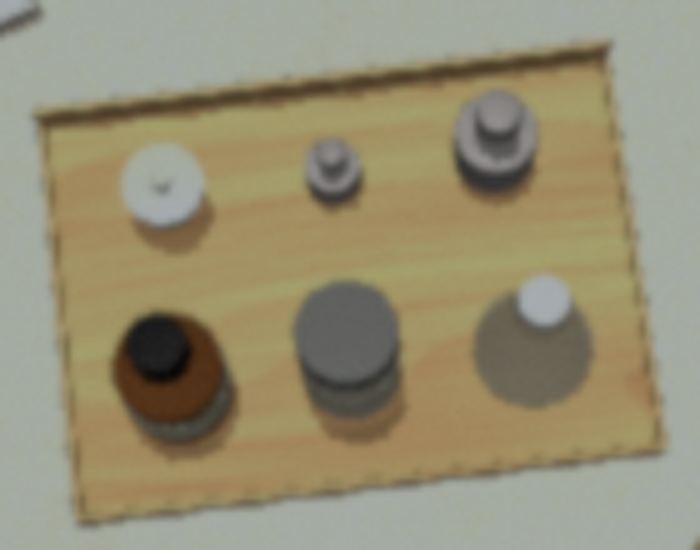

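View pics/cscene.png

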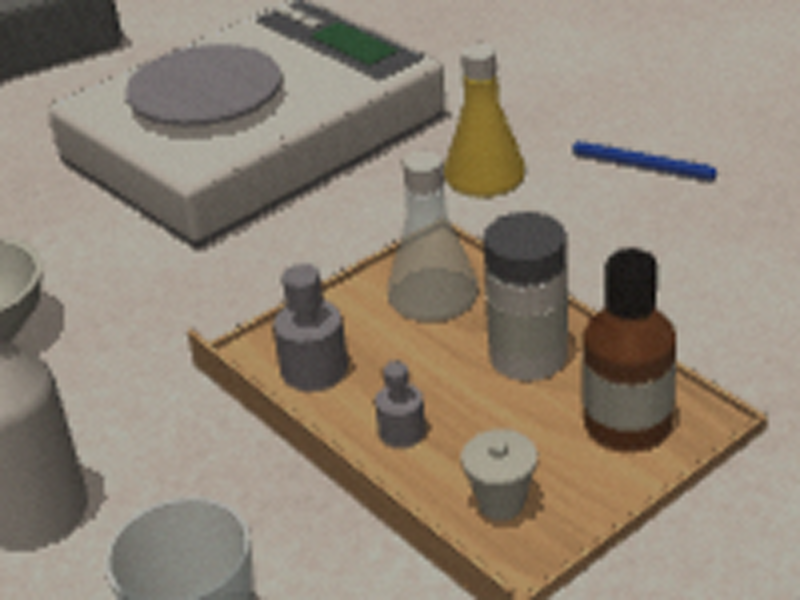

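View pics/cpt.png

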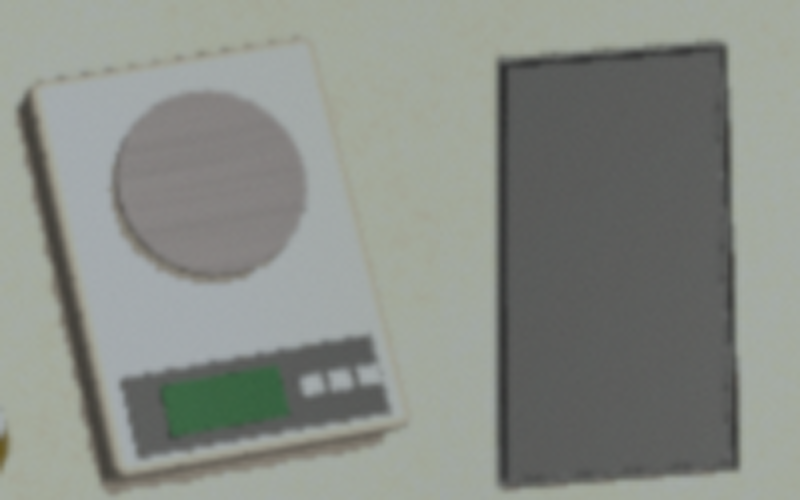

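The crop confirms it: a black-capped bottle on the left, a grey-lidded jar in the middle and a clear flask with white stopper on the right. The large weight is back right, next to the small one in the middle. Now I'll measure positions in both views.

```bash
cat > h.py <<'E'
import numpy as np
from cell import bot
def ray(c,px):
    d=c["R"].T@np.linalg.inv(c["K"])@np.array([px[0],px[1],1.]); o=-c["R"].T@np.array(c["t"]); return o,d
def onz(c,px,z):
    o,d=ray(c,px); return o+d*(z-o[2])/d[2]
def tri(c1,p1,c2,p2):
    o1,d1=ray(c1,p1);o2,d2=ray(c2,p2)
    A=np.array([d1,-d2]).T; s=np.linalg.lstsq(A,o2-o1,rcond=None)[0]
    a,b=o1+s[0]*d1,o2+s[1]*d2; return (a+b)/2,np.linalg.norm(a-b)
E
python3 - <<'E'
from h import *
T=bot.read_camera("top");S=bot.read_camera("scene")
u=lambda x,y,o,k:(x/k+o[0]-.5+.5/k,y/k+o[1]-.5+.5/k)
ot=(170,115);os=(110,130)
obj={"bottle":((157,345),(632,262),.131),"jar":((347,333),(526,233),.106),"flask":((544,301),(424,165),.118),"weight":((497,112),(302,275),.086),"small":((332,154),(396,369),.06),"crucible":((163,184),(499,449),.055)}
for n,(a,b,z) in obj.items():
    p=u(*a,ot,5);q=u(*b,os,4)
    print(n,np.round(onz(T,p,z),4),np.round(onz(S,q,z),4),"tri",np.round(tri(T,p,S,q)[0],4))
p=u(211,184,(330,120),4);q=u(206,85,os,4)
print("pan",onz(T,p,.074).round(4),onz(S,q,.074).round(4),tri(T,p,S,q)[0].round(4))
c=np.array([onz(T,u(x,y,(70,150),4),.014) for x,y in [(60,58),(285,43),(298,467),(62,487)]])
print("tray",c.round(3).tolist(),c.mean(0).round(4),np.linalg.norm(c-np.roll(c,1,0),axis=1).round(3))
c=np.array([onz(T,u(x,y,ot,5),z) for x,y,z in [(38,112,.03),(608,47,.03),(663,450,.012),(80,522,.012)]])
print("rack",c.round(3).tolist(),c.mean(0).round(4),np.linalg.norm(c-np.roll(c,1,0),axis=1).round(3))
for px in [(320,224),(268,52),(335,80)]: print(px,onz(T,px,.11).round(3))
E
```

```text
bottle [0.5312 0.1091 0.131 ] [0.5321 0.1091 0.131 ] tri [0.5315 0.1089 0.1305]
jar [0.5351 0.0196 0.106 ] [0.535  0.0193 0.106 ] tri [0.5351 0.0195 0.1062]
flask [ 0.54   -0.0759  0.118 ] [ 0.5441 -0.0703  0.118 ] tri [ 0.5407 -0.0759  0.1139]
weight [ 0.6469 -0.0642  0.086 ] [ 0.6479 -0.0636  0.086 ] tri [ 0.6473 -0.0644  0.0852]
small [0.64   0.0205 0.06  ] [0.6422 0.0221 0.06  ] tri [0.6408 0.0204 0.058 ]
crucible [0.6329 0.1083 0.055 ] [0.6378 0.1119 0.055 ] tri [0.6346 0.1084 0.0503]
pan [ 0.5519 -0.3412  0.074 ] [ 0.5569 -0.3325  0.074 ] [ 0.5527 -0.3425  0.0684]
tray [[0.637, 0.424, 0.014], [0.634, 0.275, 0.014], [0.357, 0.276, 0.014], [0.357, 0.425, 0.014]] [0.4962 0.3502 0.014 ] [0.28  0.149 0.278 0.148]
rack [[0.686, 0.174, 0.03], [0.696, -0.13, 0.03], [0.48, -0.138, 0.012], [0.468, 0.166, 0.012]] [0.5826 0.018  0.021 ] [0.218 0.304 0.217 0.304]
(320, 224) [ 0.415 -0.163  0.11 ]
(268, 52) [ 0.867 -0.081  0.11 ]
(335, 80) [ 0.775 -0.243  0.11 ]
```

Emit:
play_rows --series '[{"translation":[0,0,0],"spin":-0.104},{"translation":[0,0,0],"spin":-0.104},{"translation":[0,0,0],"spin":-0.103},{"translation":[0,0,0],"spin":0}]' --fingers 70

```text
t: 0.58
ee_pos: [0.2064, 0.6426, 0.2311]
orientation: [[-1.0, -0.002, -0.0], [-0.002, 1.0, -0.0], [0.0, -0.0, -1.0]]
force: [-0.3, 0.4, 0.0]
finger_gap: 0.06
```

Emit:
play_rows --series '[{"translation":[-0.0203,-0.0333,0],"spin":0},{"translation":[-0.0203,-0.0333,0],"spin":0},{"translation":[-0.0203,-0.0333,0],"spin":0},{"translation":[-0.0203,-0.0333,0],"spin":0},{"translation":[-0.0203,-0.0333,0],"spin":0},{"translation":[-0.0203,-0.0333,0],"spin":0},{"translation":[-0.0203,-0.0333,0],"spin":0},{"translation":[-0.0203,-0.0333,0],"spin":0},{"translation":[-0.0203,-0.0333,0],"spin":0},{"translation":[-0.0203,-0.0333,0],"spin":0}]'

```text
t: 1.42
ee_pos: [0.4101, 0.3079, 0.2316]
orientation: [[-1.0, 0.003, 0.0], [0.003, 1.0, 0.001], [-0.0, 0.001, -1.0]]
force: [0.7, 0.6, -0.0]
finger_gap: 0.06
```

Emit:
play_rows --series '[{"translation":[-0.0203,-0.0333,0],"spin":0},{"translation":[-0.0203,-0.0333,0],"spin":0},{"translation":[-0.0203,-0.0333,0],"spin":0},{"translation":[-0.0203,-0.0333,0],"spin":0},{"translation":[-0.0203,-0.0333,0],"spin":0},{"translation":[-0.0203,-0.0333,0],"spin":0},{"translation":[0,0,0],"spin":0},{"translation":[0,0,0],"spin":0}]'

```text
t: 2.08
ee_pos: [0.5322, 0.1071, 0.2313]
orientation: [[-1.0, 0.008, 0.0], [0.008, 1.0, -0.0], [-0.0, -0.0, -1.0]]
force: [-0.8, 1.8, -0.4]
finger_gap: 0.0595
```

```bash
python3 - <<'E'
from h import *
import cv2
s=bot.read_state();print(s["t"],s["ee_pos"],np.round(s["qpos"],1))
c=bot.read_camera("wrist");cv2.imwrite("pics/w1.png",c["img"][:,:,::-1])
for n,X in {"bottle":(.5315,.109,.131),"jar":(.535,.0195,.106),"flask":(.5407,-.0759,.118)}.items():
    p=c["K"]@(c["R"]@np.array(X)+c["t"]);print(n,p[:2]/p[2])
E
```

```text
2.0833 [0.53224268 0.10714026 0.2312987 ] [-23.8  14.4   9.6 106.4  -2.7  59.4  76.4]
bottle [261.18359839 185.86941786]
jar [154.7519158  182.60852266]
flask [ 33.95761027 194.20987026]
```

View pics/w1.png

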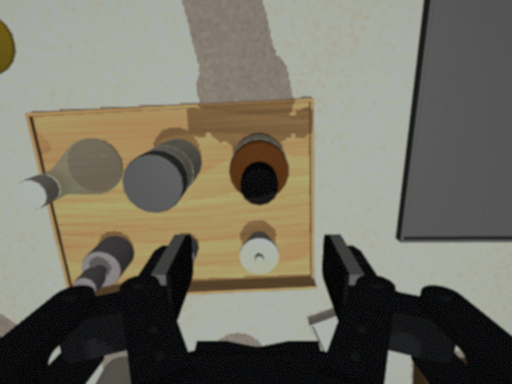

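Emit:
play_rows --series '[{"translation":[0.0007,0.0019,0.03],"spin":0},{"translation":[0,0,0.035],"spin":0},{"translation":[0,0,0.035],"spin":0},{"translation":[0,0,0.025],"spin":0},{"translation":[0,0,0.011],"spin":0},{"translation":[0,0,0],"spin":0},{"translation":[0,0,0],"spin":0}]'

```text
t: 2.72
ee_pos: [0.5308, 0.1131, 0.0958]
orientation: [[-1.0, -0.001, 0.0], [-0.001, 1.0, 0.001], [-0.0, 0.001, -1.0]]
force: [0.3, -0.3, 1.4]
finger_gap: 0.0594
```

Emit:
play_rows --series '[{"translation":[0,0,0],"spin":0},{"translation":[0,0,0],"spin":0},{"translation":[0,0,0],"spin":0},{"translation":[0,0,0],"spin":0},{"translation":[0,0,0],"spin":0},{"translation":[0,0,0],"spin":0}]' --fingers 0

```text
t: 3.22
ee_pos: [0.532, 0.1115, 0.0971]
orientation: [[-1.0, 0.001, 0.003], [0.001, 1.0, 0.001], [-0.003, 0.001, -1.0]]
force: [-0.2, -2.1, 7.3]
finger_gap: 0.0288
```

Emit:
play_rows --series '[{"translation":[0,0,-0.01],"spin":0},{"translation":[0,0,-0.02],"spin":0},{"translation":[0,0,-0.02],"spin":0},{"translation":[0,0,-0.01],"spin":0},{"translation":[0,0.01,0],"spin":0},{"translation":[-0.004,0.02,0],"spin":0},{"translation":[-0.005,0.025,0],"spin":0},{"translation":[-0.005,0.025,0],"spin":0},{"translation":[-0.005,0.025,0],"spin":0},{"translation":[-0.005,0.025,0],"spin":0}]'

```text
t: 4.05
ee_pos: [0.5535, 0.2439, 0.1539]
orientation: [[-1.0, -0.001, -0.002], [-0.001, 1.0, -0.0], [0.002, -0.0, -1.0]]
force: [1.3, -0.5, -2.0]
finger_gap: 0.0291
```

Emit:
play_rows --series '[{"translation":[-0.005,0.025,0],"spin":0},{"translation":[-0.005,0.025,0],"spin":0},{"translation":[-0.005,0.025,0],"spin":0},{"translation":[-0.005,0.023,0],"spin":0},{"translation":[0,0.01,0],"spin":0},{"translation":[0,0,0],"spin":0},{"translation":[0,0,0],"spin":0},{"translation":[0,0,0],"spin":0}]'

```text
t: 4.72
ee_pos: [0.5744, 0.3476, 0.1546]
orientation: [[-1.0, 0.002, -0.001], [0.002, 1.0, -0.002], [0.001, -0.002, -1.0]]
force: [0.1, -0.2, -2.7]
finger_gap: 0.0283
```

Emit:
play_rows --series '[{"translation":[0,0,0.015],"spin":0},{"translation":[0,0,0.02],"spin":0},{"translation":[0,0,0.013],"spin":0},{"translation":[0,0,0.006],"spin":0},{"translation":[0,0,0.004],"spin":0},{"translation":[0,0,0.001],"spin":0},{"translation":[0,0,0],"spin":0},{"translation":[0,0,0],"spin":0}]'

```text
t: 5.38
ee_pos: [0.5753, 0.349, 0.0973]
orientation: [[-1.0, 0.001, 0.001], [0.001, 1.0, -0.0], [-0.001, -0.0, -1.0]]
force: [-0.9, -2.8, 1.1]
finger_gap: 0.0287
```

Emit:
play_rows --series '[{"translation":[0,0,0],"spin":0},{"translation":[0,0,0],"spin":0},{"translation":[0,0,0],"spin":0},{"translation":[0,0,0],"spin":0},{"translation":[0,0,0],"spin":0}]' --fingers 70

```text
t: 5.8
ee_pos: [0.5746, 0.3503, 0.0964]
orientation: [[-1.0, -0.001, 0.0], [-0.001, 1.0, 0.001], [-0.0, 0.001, -1.0]]
force: [0.5, 0.2, -0.8]
finger_gap: 0.06
```

Emit:
play_rows --series '[{"translation":[0,0,-0.02],"spin":0},{"translation":[0,0,-0.03],"spin":0},{"translation":[0,0,-0.03],"spin":0},{"translation":[0.004,-0.025,-0.02],"spin":0},{"translation":[0.004,-0.034,0],"spin":0},{"translation":[0.004,-0.034,0],"spin":0},{"translation":[0.004,-0.034,0],"spin":0},{"translation":[0.004,-0.034,0],"spin":0},{"translation":[0.004,-0.034,0],"spin":0},{"translation":[0.004,-0.034,0],"spin":0}]'

```text
t: 6.63
ee_pos: [0.5463, 0.1195, 0.1965]
orientation: [[-1.0, -0.0, 0.001], [-0.0, 1.0, 0.0], [-0.001, 0.0, -1.0]]
force: [1.4, -0.1, 0.2]
finger_gap: 0.06
```

Emit:
play_rows --series '[{"translation":[0.004,-0.034,0],"spin":0},{"translation":[0.004,-0.034,0],"spin":0},{"translation":[0.003,-0.033,0],"spin":0},{"translation":[0,0,0],"spin":0},{"translation":[0,0,0],"spin":0},{"translation":[0,0,0],"spin":0}]'

```text
t: 7.13
ee_pos: [0.5358, 0.0206, 0.1965]
orientation: [[-1.0, -0.001, 0.001], [-0.001, 1.0, 0.001], [-0.001, 0.001, -1.0]]
force: [0.5, 1.3, 0.3]
finger_gap: 0.0596
```

```bash
python3 - <<'E'
from h import *
import cv2
s=bot.read_state();print(s["t"],s["ee_pos"],np.round(s["qpos"],1))
c=bot.read_camera("top");cv2.imwrite("pics/t2.png",c["img"][:,:,::-1])
E
```

```text
7.1333 [0.53583927 0.02063535 0.19646227] [-16.4  15.9  11.9 109.7  -4.   54.8  87.3]
```

View pics/t2.png

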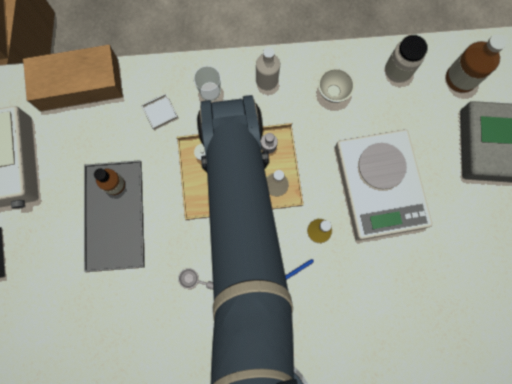

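The top view shows the bottle standing in the side tray at (103,177). Next is the jar.

Emit:
play_rows --series '[{"translation":[0,-0.001,0.02],"spin":0},{"translation":[0,0,0.03],"spin":0},{"translation":[0,0,0.025],"spin":0},{"translation":[0,0,0.025],"spin":0},{"translation":[0,0,0.02],"spin":0},{"translation":[0,0,0.014],"spin":0},{"translation":[0,0,0],"spin":0},{"translation":[0,0,0],"spin":0}]' --fingers 82

```text
t: 7.85
ee_pos: [0.5354, 0.0204, 0.0617]
orientation: [[-1.0, -0.003, -0.002], [-0.003, 1.0, 0.0], [0.002, 0.0, -1.0]]
force: [-0.2, 0.2, 1.0]
finger_gap: 0.0697
```

Emit:
play_rows --series '[{"translation":[0,0,0],"spin":0},{"translation":[0,0,0],"spin":0},{"translation":[0,0,0],"spin":0},{"translation":[0,0,0],"spin":0},{"translation":[0,0,0],"spin":0}]' --fingers 0

```text
t: 8.27
ee_pos: [0.5368, 0.0192, 0.0636]
orientation: [[-1.0, -0.0, 0.003], [-0.0, 1.0, 0.001], [-0.003, 0.001, -1.0]]
force: [0.7, -0.5, 6.0]
finger_gap: 0.0509
```

Emit:
play_rows --series '[{"translation":[0,0,-0.01],"spin":0},{"translation":[0,0,-0.02],"spin":0},{"translation":[0,0,-0.02],"spin":0},{"translation":[0,0.01,-0.01],"spin":0},{"translation":[0.003,0.02,0],"spin":0},{"translation":[0.004,0.03,0],"spin":0},{"translation":[0.004,0.03,0],"spin":0},{"translation":[0.004,0.03,0],"spin":0},{"translation":[0.004,0.03,0],"spin":0},{"translation":[0.004,0.03,0],"spin":0}]'

```text
t: 9.1
ee_pos: [0.5113, 0.2009, 0.1221]
orientation: [[-1.0, -0.001, -0.001], [-0.001, 1.0, 0.0], [0.001, 0.0, -1.0]]
force: [-0.1, 0.1, -2.6]
finger_gap: 0.0512
```

Emit:
play_rows --series '[{"translation":[0.004,0.03,0],"spin":0},{"translation":[0.004,0.03,0],"spin":0},{"translation":[0.004,0.03,0],"spin":0},{"translation":[0.004,0.03,0],"spin":0},{"translation":[0,0.02,0],"spin":0},{"translation":[0,0.01,0],"spin":0},{"translation":[0,0,0],"spin":0},{"translation":[0,0,0],"spin":0},{"translation":[0,0,0],"spin":0}]'

```text
t: 9.85
ee_pos: [0.4969, 0.3464, 0.122]
orientation: [[-1.0, 0.002, -0.0], [0.002, 1.0, -0.002], [0.0, -0.002, -1.0]]
force: [0.2, -0.2, -2.2]
finger_gap: 0.0508
```

Emit:
play_rows --series '[{"translation":[0,0,0.015],"spin":0},{"translation":[0,0,0.02],"spin":0},{"translation":[0,0,0.013],"spin":0},{"translation":[0,0,0.006],"spin":0},{"translation":[0,0,0.004],"spin":0},{"translation":[0,0,0.001],"spin":0},{"translation":[0,0,0],"spin":0},{"translation":[0,0,0],"spin":0}]'

```text
t: 10.52
ee_pos: [0.4972, 0.349, 0.0639]
orientation: [[-1.0, 0.0, 0.001], [0.0, 1.0, 0.001], [-0.001, 0.001, -1.0]]
force: [-0.1, -0.7, -3.8]
finger_gap: 0.0511
```

Emit:
play_rows --series '[{"translation":[0,0,0.001],"spin":0},{"translation":[0,0,0],"spin":0},{"translation":[0,0,0],"spin":0}]'

```text
t: 10.77
ee_pos: [0.4973, 0.3492, 0.0637]
orientation: [[-1.0, -0.0, 0.001], [-0.0, 1.0, 0.001], [-0.001, 0.001, -1.0]]
force: [-1.2, -1.9, 5.4]
finger_gap: 0.0509
```

Contact. I'll release, rise and go to the flask.

Emit:
play_rows --series '[{"translation":[0,0,0],"spin":0},{"translation":[0,0,0],"spin":0},{"translation":[0,0,0],"spin":0},{"translation":[0,0,0],"spin":0},{"translation":[0,0,0],"spin":0}]' --fingers 82

```text
t: 11.18
ee_pos: [0.4965, 0.349, 0.0622]
orientation: [[-1.0, -0.0, -0.0], [-0.0, 1.0, 0.0], [0.0, 0.0, -1.0]]
force: [-0.0, -0.3, -0.4]
finger_gap: 0.0699
```

Emit:
play_rows --series '[{"translation":[0,0,-0.02],"spin":0},{"translation":[0,0,-0.035],"spin":0},{"translation":[0,0,-0.035],"spin":0},{"translation":[0,0,-0.035],"spin":0},{"translation":[-0.002,-0.03,-0.01],"spin":0},{"translation":[-0.004,-0.036,0],"spin":0},{"translation":[-0.004,-0.036,0],"spin":0},{"translation":[-0.004,-0.036,0],"spin":0},{"translation":[-0.004,-0.036,0],"spin":0},{"translation":[-0.004,-0.036,0],"spin":0}]'

```text
t: 12.02
ee_pos: [0.5185, 0.1372, 0.1974]
orientation: [[-1.0, -0.001, 0.0], [-0.001, 1.0, 0.0], [-0.0, 0.0, -1.0]]
force: [0.6, -0.3, 0.1]
finger_gap: 0.0697
```

Emit:
play_rows --series '[{"translation":[-0.004,-0.036,0],"spin":0},{"translation":[-0.004,-0.036,0],"spin":0},{"translation":[-0.004,-0.036,0],"spin":0},{"translation":[-0.004,-0.036,0],"spin":0},{"translation":[-0.004,-0.036,0],"spin":0},{"translation":[-0.003,-0.025,0],"spin":0},{"translation":[0,-0.01,0],"spin":0},{"translation":[0,0,0],"spin":0},{"translation":[0,0,0],"spin":0},{"translation":[0,0,0],"spin":0}]' --fingers 65

```text
t: 12.85
ee_pos: [0.5416, -0.0737, 0.1971]
orientation: [[-1.0, -0.003, -0.0], [-0.003, 1.0, 0.001], [0.0, 0.001, -1.0]]
force: [0.4, 0.9, 0.1]
finger_gap: 0.0553
```

```bash
python3 - <<'E'
from h import *
import cv2
s=bot.read_state();print(s["t"],s["ee_pos"],np.round(s["qpos"],1))
c=bot.read_camera("top");cv2.imwrite("pics/t3.png",c["img"][:,:,::-1])
E
```

```text
12.85 [ 0.54163525 -0.07368679  0.19707227] [-10.8  17.1  17.5 108.5  -6.2  55.3  99.7]
```

View pics/t3.png

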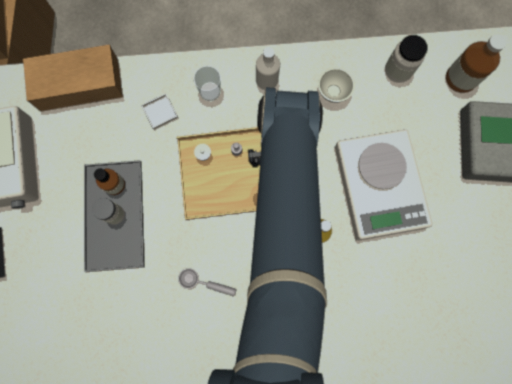

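The jar stands at (112,212) in the tray and the bottle is still upright. I'm descending on the flask.

Emit:
play_rows --series '[{"translation":[0.0005,-0.0015,0.02],"spin":0},{"translation":[0,0,0.03],"spin":0},{"translation":[0,0,0.025],"spin":0},{"translation":[0,0,0.025],"spin":0},{"translation":[0,0,0.017],"spin":0},{"translation":[0,0,0],"spin":0},{"translation":[0,0,0],"spin":0}]'

```text
t: 13.48
ee_pos: [0.5408, -0.076, 0.0798]
orientation: [[-1.0, -0.003, -0.002], [-0.003, 1.0, 0.001], [0.002, 0.001, -1.0]]
force: [0.1, -0.0, 0.7]
finger_gap: 0.0555
```

Emit:
play_rows --series '[{"translation":[0,0,0],"spin":0},{"translation":[0,0,0],"spin":0},{"translation":[0,0,0],"spin":0},{"translation":[0,0,0],"spin":0},{"translation":[0,0,0],"spin":0},{"translation":[0,0,0],"spin":0}]' --fingers 0

```text
t: 13.98
ee_pos: [0.5423, -0.0777, 0.0818]
orientation: [[-1.0, 0.0, 0.003], [0.0, 1.0, 0.0], [-0.003, 0.0, -1.0]]
force: [0.5, 0.1, 6.4]
finger_gap: 0.0244
```

Emit:
play_rows --series '[{"translation":[0,0,-0.01],"spin":0},{"translation":[0,0,-0.02],"spin":0},{"translation":[0,0,-0.02],"spin":0},{"translation":[0.005,0.012,-0.01],"spin":0},{"translation":[0.008,0.02,0],"spin":0},{"translation":[0.01,0.03,0],"spin":0},{"translation":[0.01,0.03,0],"spin":0},{"translation":[0.01,0.03,0],"spin":0},{"translation":[0.01,0.03,0],"spin":0},{"translation":[0.01,0.03,0],"spin":0}]'

```text
t: 14.82
ee_pos: [0.4771, 0.1055, 0.1407]
orientation: [[-1.0, 0.0, -0.0], [0.0, 1.0, 0.0], [0.0, 0.0, -1.0]]
force: [0.4, 0.1, -1.0]
finger_gap: 0.0246
```

Emit:
play_rows --series '[{"translation":[0.01,0.03,0],"spin":0},{"translation":[0.01,0.03,0],"spin":0},{"translation":[0.01,0.03,0],"spin":0},{"translation":[0.01,0.03,0],"spin":0},{"translation":[0.01,0.03,0],"spin":0},{"translation":[0.01,0.03,0],"spin":0},{"translation":[0.005,0.03,0],"spin":0},{"translation":[0,0.02,0],"spin":0},{"translation":[0,0.014,0],"spin":0},{"translation":[0,0,0],"spin":0}]'

```text
t: 15.65
ee_pos: [0.4125, 0.3516, 0.1406]
orientation: [[-1.0, -0.004, 0.001], [-0.004, 1.0, 0.002], [-0.001, 0.002, -1.0]]
force: [0.1, 0.7, -1.9]
finger_gap: 0.0244
```

Emit:
play_rows --series '[{"translation":[0,0,0],"spin":0},{"translation":[0,0,0.015],"spin":0},{"translation":[0,0,0.02],"spin":0},{"translation":[0,0,0.013],"spin":0},{"translation":[0,0,0.006],"spin":0},{"translation":[0,0,0.004],"spin":0},{"translation":[0,0,0.001],"spin":0},{"translation":[0,0,0],"spin":0},{"translation":[0,0,0],"spin":0}]'

```text
t: 16.4
ee_pos: [0.4138, 0.3479, 0.082]
orientation: [[-1.0, 0.001, 0.001], [0.001, 1.0, 0.001], [-0.001, 0.001, -1.0]]
force: [-0.6, 0.1, -1.3]
finger_gap: 0.0246
```

Emit:
play_rows --series '[{"translation":[0,0,0.001],"spin":0},{"translation":[0,0,0],"spin":0},{"translation":[0,0,0],"spin":0}]'

```text
t: 16.65
ee_pos: [0.4139, 0.3481, 0.0818]
orientation: [[-1.0, 0.001, 0.001], [0.001, 1.0, 0.001], [-0.001, 0.001, -1.0]]
force: [-0.7, -2.6, 8.0]
finger_gap: 0.0248
```

Emit:
play_rows --series '[{"translation":[0,0,0],"spin":0},{"translation":[0,0,0],"spin":0},{"translation":[0,0,0],"spin":0},{"translation":[0,0,0],"spin":0},{"translation":[0,0,0],"spin":0}]' --fingers 70

```text
t: 17.07
ee_pos: [0.413, 0.3484, 0.0802]
orientation: [[-1.0, -0.0, -0.0], [-0.0, 1.0, 0.0], [0.0, 0.0, -1.0]]
force: [-0.1, -0.6, 0.1]
finger_gap: 0.0597
```

Emit:
play_rows --series '[{"translation":[0,0,-0.02],"spin":0},{"translation":[0,0,-0.035],"spin":0},{"translation":[0,0,-0.035],"spin":0},{"translation":[-0.01,-0.025,-0.02],"spin":0},{"translation":[-0.018,-0.032,0],"spin":0},{"translation":[-0.018,-0.032,0],"spin":0},{"translation":[-0.018,-0.032,0],"spin":0},{"translation":[-0.018,-0.032,0],"spin":0},{"translation":[-0.018,-0.032,0],"spin":0},{"translation":[-0.018,-0.032,0],"spin":0}]'

```text
t: 17.9
ee_pos: [0.5317, 0.1298, 0.1904]
orientation: [[-1.0, -0.001, 0.0], [-0.001, 1.0, 0.0], [-0.0, 0.0, -1.0]]
force: [0.0, 0.3, 0.9]
finger_gap: 0.0594
```

Emit:
play_rows --series '[{"translation":[-0.018,-0.032,0],"spin":0},{"translation":[-0.018,-0.032,0],"spin":0},{"translation":[-0.018,-0.032,0],"spin":0},{"translation":[-0.018,-0.032,0],"spin":0},{"translation":[-0.018,-0.032,0],"spin":0},{"translation":[-0.018,-0.032,0],"spin":0},{"translation":[-0.007,-0.004,0],"spin":0},{"translation":[0,0,0],"spin":0},{"translation":[0,0,0],"spin":0},{"translation":[0,0,0],"spin":0}]'

```text
t: 18.73
ee_pos: [0.6455, -0.0626, 0.1898]
orientation: [[-1.0, -0.002, -0.001], [-0.002, 1.0, 0.001], [0.001, 0.001, -1.0]]
force: [-0.2, 0.2, -0.2]
finger_gap: 0.0597
```

```bash
python3 - <<'E'
from h import *
import cv2
s=bot.read_state();print(s["t"],s["ee_pos"],np.round(s["qpos"],1))
c=bot.read_camera("top");d=bot.read_camera("wrist");cv2.imwrite("pics/t4.png",cv2.resize(np.hstack([c["img"],d["img"]])[:,:,::-1],(800,300)))
E
```

```text
18.7333 [ 0.64552143 -0.06264031  0.18980411] [-10.9  27.   17.8  95.1  -9.4  59.4 100.1]
```

View pics/t4.png

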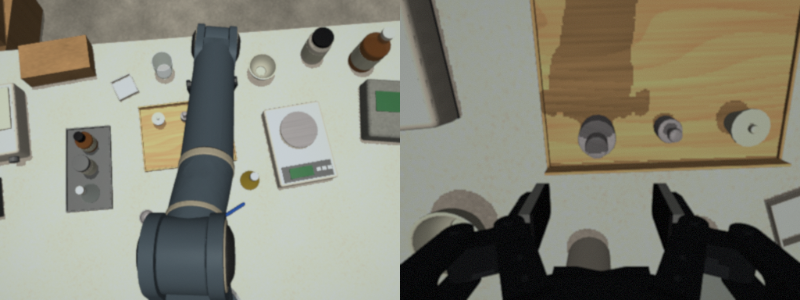

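Flask (82,190 left panel), jar and bottle all stand in the tray. The wrist view shows the large knob between the jaws. I'm descending on the weight.

Emit:
play_rows --series '[{"translation":[-0.0012,-0.0012,0.02],"spin":0},{"translation":[0,0,0.03],"spin":0},{"translation":[0,0,0.03],"spin":0},{"translation":[0,0,0.025],"spin":0},{"translation":[0,0,0.018],"spin":0},{"translation":[0,0,0.01],"spin":0},{"translation":[0,0,0],"spin":0},{"translation":[0,0,0],"spin":0}]'

```text
t: 19.5
ee_pos: [0.6475, -0.0651, 0.0577]
orientation: [[-1.0, -0.001, 0.0], [-0.001, 1.0, 0.0], [-0.0, 0.0, -1.0]]
force: [0.1, -0.2, -0.2]
finger_gap: 0.0601
```

Emit:
play_rows --series '[{"translation":[0,0,0],"spin":0},{"translation":[0,0,0],"spin":0},{"translation":[0,0,0],"spin":0},{"translation":[0,0,0],"spin":0},{"translation":[0,0,0],"spin":0},{"translation":[0,0,0],"spin":0}]' --fingers 0

```text
t: 20.0
ee_pos: [0.6484, -0.0664, 0.0589]
orientation: [[-1.0, 0.0, 0.003], [0.0, 1.0, -0.0], [-0.003, -0.0, -1.0]]
force: [-0.8, -1.9, 6.2]
finger_gap: 0.0227
```

Emit:
play_rows --series '[{"translation":[0,0,-0.01],"spin":0},{"translation":[0,0,-0.02],"spin":0},{"translation":[0,0,-0.025],"spin":0},{"translation":[0,0,-0.025],"spin":0},{"translation":[0,0,-0.025],"spin":0},{"translation":[0,-0.01,-0.015],"spin":0},{"translation":[0.005,-0.02,-0.01],"spin":0},{"translation":[0.01,-0.025,0],"spin":0},{"translation":[0.01,-0.025,0],"spin":0},{"translation":[0.01,-0.025,0],"spin":0}]'

```text
t: 20.83
ee_pos: [0.6108, -0.1711, 0.1866]
orientation: [[-1.0, -0.001, -0.002], [-0.001, 1.0, 0.001], [0.002, 0.001, -1.0]]
force: [0.4, -0.4, -4.5]
finger_gap: 0.0224
```

Emit:
play_rows --series '[{"translation":[0.01,-0.025,0],"spin":0},{"translation":[0.01,-0.025,0],"spin":0},{"translation":[0.01,-0.025,0],"spin":0},{"translation":[0.01,-0.025,0],"spin":0},{"translation":[0.01,-0.025,0],"spin":0},{"translation":[0.005,-0.02,0],"spin":0},{"translation":[0,-0.012,0],"spin":0},{"translation":[0,0,0],"spin":0},{"translation":[0,0,0],"spin":0},{"translation":[0,0,0],"spin":0}]'

```text
t: 21.67
ee_pos: [0.5582, -0.3254, 0.1866]
orientation: [[-1.0, -0.003, -0.001], [-0.003, 1.0, 0.002], [0.001, 0.002, -1.0]]
force: [-0.2, 0.2, -4.3]
finger_gap: 0.022
```

```bash
python3 - <<'E'
from h import *
import cv2
s=bot.read_state();print(s["t"],s["ee_pos"],np.round(s["qpos"],1),s["force"])
c=bot.read_camera("wrist");cv2.imwrite("pics/w5.png",c["img"][:,:,::-1])
for n,X in {"pan":(.552,-.3415,.074)}.items():
    p=c["K"]@(c["R"]@np.array(X)+c["t"]);print(n,p[:2]/p[2])
c=bot.read_camera("scene");cv2.imwrite("pics/s5.png",cv2.resize(c["img"][90:250,60:320,::-1],None,fx=3,fy=3))
E
```

```text
21.6667 [ 0.5582201  -0.32536563  0.18659471] [ 11.7  27.2  20.8  95.8 -11.   59.1 126.2] [-0.1870736   0.23732135 -4.25470659]
pan [238.13840471 175.1578111 ]
```

View pics/w5.png

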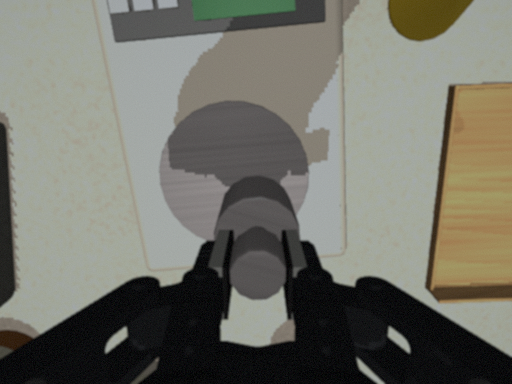

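View pics/s5.png

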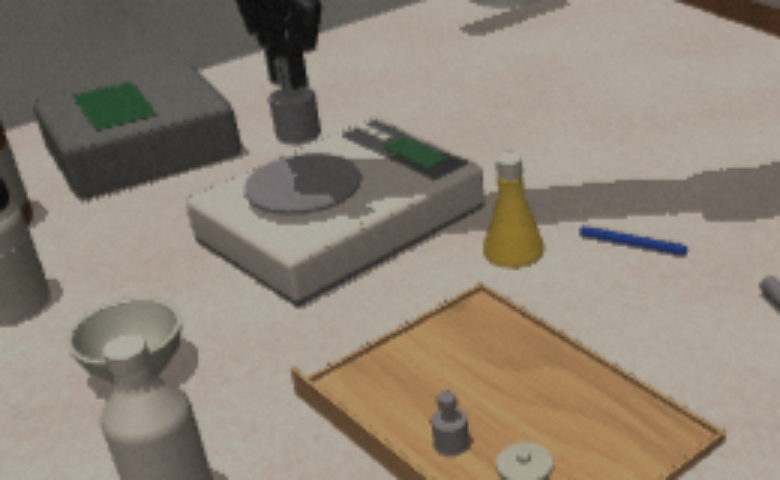

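Emit:
play_rows --series '[{"translation":[0.003,-0.009,0],"spin":0},{"translation":[0.0025,-0.0085,0],"spin":0},{"translation":[0,0,0.015],"spin":0},{"translation":[0,0,0.02],"spin":0},{"translation":[0,0,0.01],"spin":0},{"translation":[0,0,0.005],"spin":0},{"translation":[0,0,0],"spin":0},{"translation":[0,0,0],"spin":0},{"translation":[0,0,0],"spin":0}]'

```text
t: 22.52
ee_pos: [0.5526, -0.3459, 0.1383]
orientation: [[-1.0, -0.0, 0.002], [-0.0, 1.0, -0.001], [-0.002, -0.001, -1.0]]
force: [-0.4, 0.0, -4.2]
finger_gap: 0.0226
```

Emit:
play_rows --series '[{"translation":[0,0.002,0.003],"spin":0},{"translation":[0,0,0.003],"spin":0},{"translation":[0,0,0.002],"spin":0},{"translation":[0,0,0.001],"spin":0},{"translation":[0,0,0.001],"spin":0},{"translation":[0,0,0],"spin":0},{"translation":[0,0,0],"spin":0}]'

```text
t: 23.1
ee_pos: [0.5519, -0.3434, 0.1273]
orientation: [[-1.0, -0.0, -0.0], [-0.0, 1.0, -0.0], [0.0, -0.0, -1.0]]
force: [-0.5, -0.2, -4.9]
finger_gap: 0.0222
```

Emit:
play_rows --series '[{"translation":[0,0,0.001],"spin":0},{"translation":[0,0,0],"spin":0},{"translation":[0,0,0],"spin":0}]'

```text
t: 23.35
ee_pos: [0.5521, -0.3437, 0.1269]
orientation: [[-1.0, -0.0, 0.001], [-0.0, 1.0, -0.0], [-0.001, -0.0, -1.0]]
force: [-0.0, -0.3, 1.1]
finger_gap: 0.0223
```

Contact at the expected height (base ≈ 0.074). Releasing.

Emit:
play_rows --series '[{"translation":[0,0,0.0003],"spin":0},{"translation":[0,0,0],"spin":0},{"translation":[0,0,0],"spin":0},{"translation":[0,0,0],"spin":0},{"translation":[0,0,0],"spin":0},{"translation":[0,0,0],"spin":0}]' --fingers 70

```text
t: 23.85
ee_pos: [0.552, -0.3434, 0.1261]
orientation: [[-1.0, -0.0, 0.0], [-0.0, 1.0, -0.0], [-0.0, -0.0, -1.0]]
force: [0.6, 0.5, 0.0]
finger_gap: 0.0599
```

Emit:
play_rows --series '[{"translation":[0,0,-0.015],"spin":0},{"translation":[0,0,-0.03],"spin":0},{"translation":[0,0,-0.03],"spin":0},{"translation":[0.006,0.03,-0.01],"spin":0},{"translation":[0.006,0.039,0],"spin":0},{"translation":[0.006,0.039,0],"spin":0},{"translation":[0.006,0.039,0],"spin":0},{"translation":[0.006,0.039,0],"spin":0},{"translation":[0.006,0.039,0],"spin":0},{"translation":[0.006,0.039,0],"spin":0}]'

```text
t: 24.68
ee_pos: [0.5093, -0.0776, 0.2112]
orientation: [[-1.0, 0.0, 0.001], [0.0, 1.0, 0.0], [-0.001, 0.0, -1.0]]
force: [0.6, 0.1, -0.2]
finger_gap: 0.0602
```

Emit:
play_rows --series '[{"translation":[0.006,0.039,0],"spin":0},{"translation":[0.006,0.039,0],"spin":0},{"translation":[0.006,0.039,0],"spin":0},{"translation":[0.006,0.039,0],"spin":0},{"translation":[0.006,0.039,0],"spin":0},{"translation":[0.006,0.039,0],"spin":0},{"translation":[0.006,0.039,0],"spin":0},{"translation":[0,0,0],"spin":0},{"translation":[0,0,0],"spin":0}]'

```text
t: 25.43
ee_pos: [0.4671, 0.1963, 0.211]
orientation: [[-1.0, -0.006, 0.0], [-0.006, 1.0, 0.001], [-0.0, 0.001, -1.0]]
force: [0.5, -1.0, -0.4]
finger_gap: 0.0596
```

```bash
python3 - <<'E'
from h import *
import cv2
s=bot.read_state();print(s["t"],s["ee_pos"],np.round(s["qpos"],1))
c=bot.read_camera("top");cv2.imwrite("pics/t6.png",c["img"][:,:,::-1])
cv2.imwrite("pics/t6b.png",cv2.resize(c["img"][120:245,330:440,::-1],None,fx=4,fy=4,interpolation=cv2.INTER_CUBIC))
d=bot.read_camera("scene");cv2.imwrite("pics/s6.png",cv2.resize(d["img"][90:330,100:440,::-1],None,fx=2,fy=2))
E
```

```text
25.4333 [0.46707882 0.19628871 0.21100839] [-33.6  12.2   7.1 112.1  -1.8  55.7  64.7]
```

View pics/t6.png

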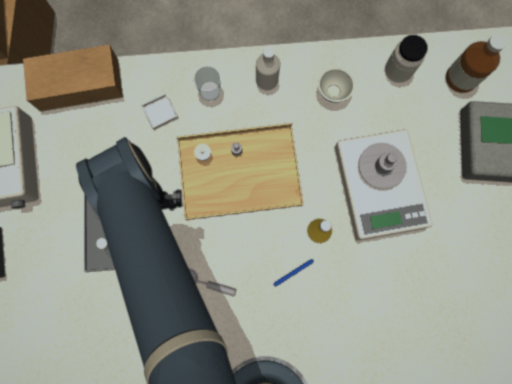

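View pics/t6b.png

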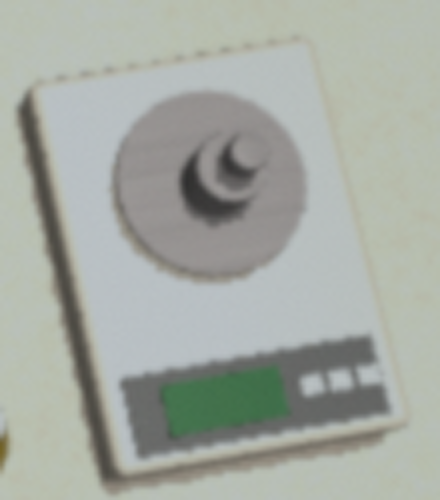

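View pics/s6.png

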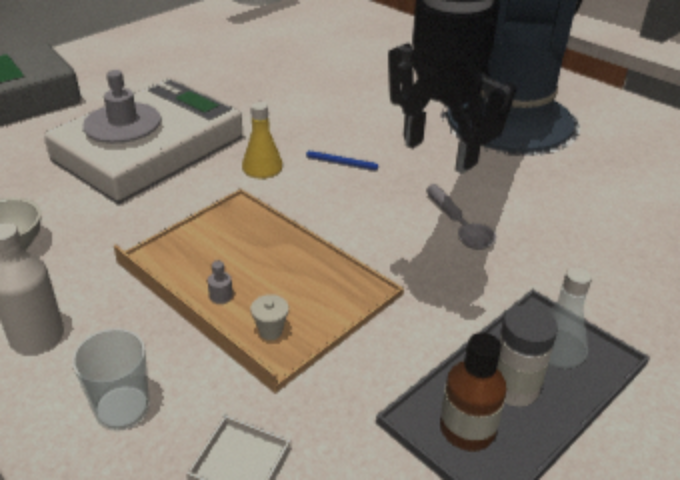

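The weight stands on the pan near its centre, and all three items stand in the tray. I'll check numerically.

```bash
python3 - <<'E'
from h import *
T=bot.read_camera("top");S=bot.read_camera("scene")
u=lambda x,y,o,k:(x/k+o[0]-.5+.5/k,y/k+o[1]-.5+.5/k)
print("knob",onz(T,u(247,152,(330,120),4),.154), tri(T,u(247,152,(330,120),4),S,u(115,76,(100,90),2)))
print("pan",onz(T,u(211,184,(330,120),4),.074))
print("flask",onz(T,(101.5,243),.118),onz(S,u(577,276,(100,90),2),.118))
print("jar",onz(S,u(531,320,(100,90),2),.106)); print("bottle",onz(S,u(484,343,(100,90),2),.131))
E
```

```text
knob [ 0.55033554 -0.33995852  0.154     ] (array([ 0.55172652, -0.34195991,  0.14725939]), np.float64(0.0007501048833940477))
pan [ 0.55186669 -0.34120459  0.074     ]
flask [0.41261481 0.34924525 0.118     ] [0.41678733 0.34826722 0.118     ]
jar [0.49434198 0.34681051 0.106     ]
bottle [0.57527446 0.34544163 0.131     ]
```

Emit:
play_rows --series '[{"translation":[0.01,0.03,0],"spin":0},{"translation":[0.013,0.035,0],"spin":0},{"translation":[0.013,0.035,0],"spin":0},{"translation":[0.012,0.032,0],"spin":0},{"translation":[0.006,0.018,0],"spin":0},{"translation":[0,0,0.01],"spin":0},{"translation":[0,0,0.01],"spin":0},{"translation":[0,0,0],"spin":0}]'

```text
t: 26.3
ee_pos: [0.4137, 0.3405, 0.1886]
orientation: [[-1.0, 0.003, -0.003], [0.003, 1.0, -0.004], [0.003, -0.004, -1.0]]
force: [-0.2, -0.3, -0.3]
finger_gap: 0.06
```

Emit:
play_rows --series '[{"translation":[0.0,0.005,0],"spin":0},{"translation":[0,0,0],"spin":0},{"translation":[0,0,0],"spin":0},{"translation":[0,0,0],"spin":0}]'

```text
t: 26.63
ee_pos: [0.4143, 0.3482, 0.1914]
orientation: [[-1.0, 0.001, 0.001], [0.001, 1.0, 0.0], [-0.001, 0.0, -1.0]]
force: [0.3, -0.4, 0.2]
finger_gap: 0.0598
```

Emit:
play_rows --series '[{"translation":[0.001,0,0.02],"spin":0},{"translation":[0,0,0.03],"spin":0},{"translation":[0,0,0.03],"spin":0},{"translation":[0,0,0.02],"spin":0},{"translation":[0,0,0.011],"spin":0},{"translation":[0,0,0],"spin":0},{"translation":[0,0,0],"spin":0}]'

```text
t: 27.22
ee_pos: [0.4132, 0.3488, 0.0804]
orientation: [[-1.0, 0.0, 0.0], [0.0, 1.0, 0.0], [-0.0, 0.0, -1.0]]
force: [0.6, 0.0, 0.6]
finger_gap: 0.0598
```

Emit:
play_rows --series '[{"translation":[0,0,0],"spin":0},{"translation":[0,0,0],"spin":0},{"translation":[0,0,0],"spin":0},{"translation":[0,0,0],"spin":0},{"translation":[0,0,0],"spin":0},{"translation":[0,0,0],"spin":0}]' --fingers 0

```text
t: 27.72
ee_pos: [0.4136, 0.3493, 0.0813]
orientation: [[-1.0, -0.0, 0.002], [-0.0, 1.0, 0.002], [-0.002, 0.002, -1.0]]
force: [1.0, -0.9, 6.9]
finger_gap: 0.0246
```

Emit:
play_rows --series '[{"translation":[0,0,-0.01],"spin":0},{"translation":[0,0,-0.02],"spin":0},{"translation":[0,0,-0.02],"spin":0},{"translation":[0,-0.015,-0.01],"spin":0},{"translation":[-0.005,-0.025,0],"spin":0},{"translation":[-0.01,-0.03,0],"spin":0},{"translation":[-0.01,-0.03,0],"spin":0},{"translation":[-0.01,-0.03,0],"spin":0},{"translation":[-0.01,-0.03,0],"spin":0},{"translation":[-0.01,-0.03,0],"spin":0}]'

```text
t: 28.55
ee_pos: [0.4677, 0.1572, 0.1404]
orientation: [[-1.0, -0.001, -0.0], [-0.001, 1.0, 0.0], [0.0, 0.0, -1.0]]
force: [0.4, 0.6, -2.0]
finger_gap: 0.0246
```

Emit:
play_rows --series '[{"translation":[-0.01,-0.03,0],"spin":0},{"translation":[-0.01,-0.03,0],"spin":0},{"translation":[-0.01,-0.03,0],"spin":0},{"translation":[-0.01,-0.03,0],"spin":0},{"translation":[-0.01,-0.03,0],"spin":0},{"translation":[-0.01,-0.03,0],"spin":0},{"translation":[-0.01,-0.03,0],"spin":0},{"translation":[-0.0025,-0.015,0],"spin":0},{"translation":[0,-0.01,0],"spin":0},{"translation":[0,0,0],"spin":0}]'

```text
t: 29.38
ee_pos: [0.5397, -0.0788, 0.1401]
orientation: [[-1.0, 0.004, -0.001], [0.004, 1.0, -0.001], [0.001, -0.001, -1.0]]
force: [0.7, -0.4, -1.4]
finger_gap: 0.0249
```

Emit:
play_rows --series '[{"translation":[0,0,0],"spin":0},{"translation":[0,0,0.01],"spin":0},{"translation":[0,0,0.02],"spin":0},{"translation":[0,0,0.01],"spin":0},{"translation":[0,0,0],"spin":0},{"translation":[0,0,0],"spin":0},{"translation":[0,0,0],"spin":0}]'

```text
t: 29.97
ee_pos: [0.5407, -0.0758, 0.1003]
orientation: [[-1.0, -0.001, 0.001], [-0.001, 1.0, 0.0], [-0.001, 0.0, -1.0]]
force: [0.7, -0.1, -1.4]
finger_gap: 0.0243
```

Emit:
play_rows --series '[{"translation":[0,0,0.008],"spin":0},{"translation":[0,0,0.006],"spin":0},{"translation":[0,0,0.003],"spin":0},{"translation":[0,0,0.001],"spin":0},{"translation":[0,0,0.001],"spin":0},{"translation":[0,0,0],"spin":0},{"translation":[0,0,0],"spin":0}]'

```text
t: 30.55
ee_pos: [0.5401, -0.0764, 0.0815]
orientation: [[-1.0, 0.0, -0.001], [0.0, 1.0, 0.0], [0.001, 0.0, -1.0]]
force: [-2.7, 0.2, 4.0]
finger_gap: 0.0248
```

Emit:
play_rows --series '[{"translation":[0,0,0.001],"spin":0},{"translation":[0,0,0],"spin":0},{"translation":[0,0,0],"spin":0}]'

```text
t: 30.8
ee_pos: [0.5402, -0.0766, 0.0814]
orientation: [[-1.0, 0.0, -0.0], [0.0, 1.0, 0.0], [0.0, 0.0, -1.0]]
force: [-4.7, 0.6, 11.1]
finger_gap: 0.0242
```

Emit:
play_rows --series '[{"translation":[0,0,-0.001],"spin":0},{"translation":[0,0,0],"spin":0},{"translation":[0,0,0],"spin":0},{"translation":[0,0,0],"spin":0},{"translation":[0,0,0],"spin":0},{"translation":[0,0,0],"spin":0}]' --fingers 70

```text
t: 31.3
ee_pos: [0.5403, -0.0763, 0.0808]
orientation: [[-1.0, -0.0, -0.0], [-0.0, 1.0, 0.0], [0.0, 0.0, -1.0]]
force: [-0.4, 0.0, -0.4]
finger_gap: 0.0598
```

Emit:
play_rows --series '[{"translation":[0,0,-0.02],"spin":0},{"translation":[0,0,-0.035],"spin":0},{"translation":[0,0,-0.035],"spin":0},{"translation":[0,0.02,-0.025],"spin":0},{"translation":[0.004,0.036,0],"spin":0},{"translation":[0.004,0.036,0],"spin":0},{"translation":[0.004,0.036,0],"spin":0},{"translation":[0.004,0.036,0],"spin":0},{"translation":[0.004,0.036,0],"spin":0},{"translation":[0.004,0.036,0],"spin":0}]'

```text
t: 32.13
ee_pos: [0.5158, 0.1613, 0.1961]
orientation: [[-1.0, -0.0, 0.0], [-0.0, 1.0, 0.0], [-0.0, 0.0, -1.0]]
force: [0.9, -0.3, -0.2]
finger_gap: 0.0594
```

Emit:
play_rows --series '[{"translation":[0.004,0.036,0],"spin":0},{"translation":[0.004,0.036,0],"spin":0},{"translation":[0.004,0.036,0],"spin":0},{"translation":[0.004,0.036,0],"spin":0},{"translation":[0.004,0.03,0],"spin":0},{"translation":[0,0.0155,0],"spin":0},{"translation":[0,0,0],"spin":0},{"translation":[0,0,0],"spin":0},{"translation":[0,0,0],"spin":0},{"translation":[0,0,0],"spin":0}]' --fingers 82

```text
t: 32.97
ee_pos: [0.4972, 0.3465, 0.196]
orientation: [[-1.0, 0.003, 0.0], [0.003, 1.0, -0.001], [-0.0, -0.001, -1.0]]
force: [-0.4, 0.2, -0.1]
finger_gap: 0.0698
```

```bash
python3 - <<'E'
from h import *
import cv2
s=bot.read_state();print(s["t"],s["ee_pos"])
c=bot.read_camera("top");d=bot.read_camera("wrist");cv2.imwrite("pics/t7.png",cv2.resize(np.hstack([c["img"],d["img"]])[:,:,::-1],(800,300)))
E
```

```text
32.9667 [0.49724187 0.34654081 0.19599384]
```

View pics/t7.png

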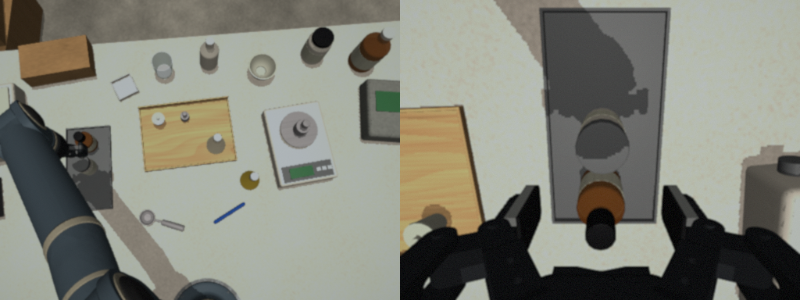

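The flask is back (216,140 left panel). I'm descending on the jar.

Emit:
play_rows --series '[{"translation":[0,0.001,0.02],"spin":0},{"translation":[0,0,0.03],"spin":0},{"translation":[0,0,0.025],"spin":0},{"translation":[0,0,0.025],"spin":0},{"translation":[0,0,0.02],"spin":0},{"translation":[0,0,0.014],"spin":0},{"translation":[0,0,0],"spin":0},{"translation":[0,0,0],"spin":0}]'

```text
t: 33.73
ee_pos: [0.4964, 0.3492, 0.0617]
orientation: [[-1.0, 0.001, -0.001], [0.001, 1.0, -0.001], [0.001, -0.001, -1.0]]
force: [-0.5, -0.8, 0.5]
finger_gap: 0.0702
```

Emit:
play_rows --series '[{"translation":[0,0,0],"spin":0},{"translation":[0,0,0],"spin":0},{"translation":[0,0,0],"spin":0},{"translation":[0,0,0],"spin":0},{"translation":[0,0,0],"spin":0}]' --fingers 0

```text
t: 34.15
ee_pos: [0.4974, 0.35, 0.0637]
orientation: [[-1.0, 0.0, 0.002], [0.0, 1.0, 0.001], [-0.002, 0.001, -1.0]]
force: [-0.1, -2.6, 6.5]
finger_gap: 0.0508
```

Carry to (0.536, 0.0195): tool dx −0.039, dy −0.330.

Emit:
play_rows --series '[{"translation":[0,0,-0.01],"spin":0},{"translation":[0,0,-0.02],"spin":0},{"translation":[0,0,-0.02],"spin":0},{"translation":[0,-0.015,-0.01],"spin":0},{"translation":[0,-0.025,0],"spin":0},{"translation":[-0.004,-0.03,0],"spin":0},{"translation":[-0.005,-0.03,0],"spin":0},{"translation":[-0.005,-0.03,0],"spin":0},{"translation":[-0.005,-0.03,0],"spin":0},{"translation":[-0.005,-0.03,0],"spin":0}]'

```text
t: 34.98
ee_pos: [0.5196, 0.1578, 0.1221]
orientation: [[-1.0, 0.0, -0.0], [0.0, 1.0, -0.0], [0.0, -0.0, -1.0]]
force: [0.4, -0.4, -2.7]
finger_gap: 0.051
```

Emit:
play_rows --series '[{"translation":[-0.005,-0.03,0],"spin":0},{"translation":[-0.005,-0.03,0],"spin":0},{"translation":[-0.005,-0.03,0],"spin":0},{"translation":[0,-0.025,0],"spin":0},{"translation":[0,-0.015,0],"spin":0},{"translation":[0,-0.01,0],"spin":0},{"translation":[0,0,0],"spin":0},{"translation":[0,0,0],"spin":0},{"translation":[0,0,0],"spin":0},{"translation":[0,0,0],"spin":0}]'

```text
t: 35.82
ee_pos: [0.5352, 0.022, 0.122]
orientation: [[-1.0, -0.003, -0.0], [-0.003, 1.0, 0.001], [0.0, 0.001, -1.0]]
force: [0.7, 0.2, -2.2]
finger_gap: 0.0511
```

Emit:
play_rows --series '[{"translation":[0,0,0.015],"spin":0},{"translation":[0,0,0.02],"spin":0},{"translation":[0,0,0.015],"spin":0},{"translation":[0,0,0.006],"spin":0},{"translation":[0,0,0.002],"spin":0},{"translation":[0,0,0.001],"spin":0},{"translation":[0,0,0],"spin":0},{"translation":[0,0,0],"spin":0}]'

```text
t: 36.48
ee_pos: [0.5346, 0.0214, 0.0637]
orientation: [[-1.0, -0.002, -0.002], [-0.002, 1.0, 0.001], [0.002, 0.001, -1.0]]
force: [-4.1, 2.5, 5.6]
finger_gap: 0.051
```

Emit:
play_rows --series '[{"translation":[0,0,0],"spin":0},{"translation":[0,0,0],"spin":0},{"translation":[0,0,0],"spin":0},{"translation":[0,0,0],"spin":0},{"translation":[0,0,0],"spin":0}]' --fingers 82

```text
t: 36.9
ee_pos: [0.5357, 0.0201, 0.0631]
orientation: [[-1.0, -0.0, 0.001], [-0.0, 1.0, 0.0], [-0.001, 0.0, -1.0]]
force: [-0.7, 0.1, 0.1]
finger_gap: 0.0704
```

Emit:
play_rows --series '[{"translation":[0,0,-0.02],"spin":0},{"translation":[0,0,-0.035],"spin":0},{"translation":[0,0,-0.035],"spin":0},{"translation":[0,0,-0.035],"spin":0},{"translation":[-0.004,0.025,-0.01],"spin":0},{"translation":[-0.004,0.036,0],"spin":0},{"translation":[-0.004,0.036,0],"spin":0},{"translation":[-0.004,0.036,0],"spin":0},{"translation":[-0.004,0.036,0],"spin":0},{"translation":[-0.004,0.036,0],"spin":0}]'

```text
t: 37.73
ee_pos: [0.5594, 0.2268, 0.1982]
orientation: [[-1.0, 0.0, 0.0], [0.0, 1.0, 0.0], [-0.0, 0.0, -1.0]]
force: [-0.5, -1.4, 0.3]
finger_gap: 0.0699
```

Emit:
play_rows --series '[{"translation":[-0.004,0.036,0],"spin":0},{"translation":[-0.004,0.036,0],"spin":0},{"translation":[-0.004,0.03,0],"spin":0},{"translation":[-0.004,0.02,0],"spin":0},{"translation":[0,0.002,0],"spin":0},{"translation":[0,0,0],"spin":0},{"translation":[0,0,0],"spin":0},{"translation":[0,0,0],"spin":0},{"translation":[0,0,0],"spin":0}]' --fingers 70

```text
t: 38.48
ee_pos: [0.5758, 0.3472, 0.1982]
orientation: [[-1.0, 0.002, 0.0], [0.002, 1.0, -0.001], [-0.0, -0.001, -1.0]]
force: [0.3, 0.4, -0.7]
finger_gap: 0.0595
```

```bash
python3 - <<'E'
from h import *
import cv2
s=bot.read_state();print(s["t"],s["ee_pos"])
c=bot.read_camera("top");d=bot.read_camera("wrist");cv2.imwrite("pics/t8.png",cv2.resize(np.hstack([c["img"],d["img"]])[:,:,::-1],(800,300)))
E
```

```text
38.4833 [0.57575285 0.34715319 0.1982225 ]
```

View pics/t8.png

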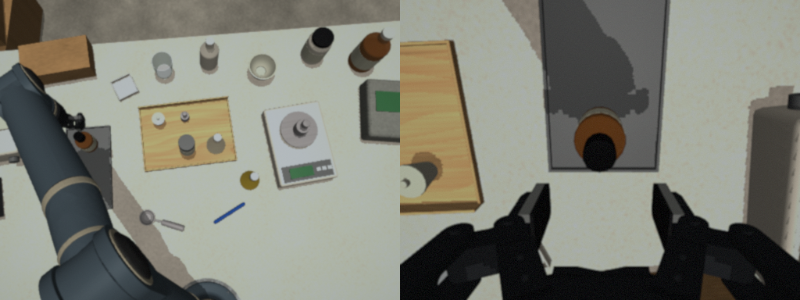

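The jar is back and the bottle cap is centred between the jaws. Target z is 0.0965.

Emit:
play_rows --series '[{"translation":[0,0.001,0.02],"spin":0},{"translation":[0,0,0.03],"spin":0},{"translation":[0,0,0.025],"spin":0},{"translation":[0,0,0.017],"spin":0},{"translation":[0,0,0.01],"spin":0},{"translation":[0,0,0],"spin":0},{"translation":[0,0,0],"spin":0}]'

```text
t: 39.17
ee_pos: [0.5756, 0.35, 0.0963]
orientation: [[-1.0, 0.0, 0.0], [0.0, 1.0, 0.0], [-0.0, 0.0, -1.0]]
force: [-0.3, -0.3, -1.1]
finger_gap: 0.0598
```

Emit:
play_rows --series '[{"translation":[0,0,0],"spin":0},{"translation":[0,0,0],"spin":0},{"translation":[0,0,0],"spin":0},{"translation":[0,0,0],"spin":0},{"translation":[0,0,0],"spin":0},{"translation":[0,0,0],"spin":0}]' --fingers 0

```text
t: 39.67
ee_pos: [0.5764, 0.3499, 0.0977]
orientation: [[-1.0, 0.0, 0.002], [0.0, 1.0, 0.001], [-0.002, 0.001, -1.0]]
force: [-0.6, -1.9, 6.3]
finger_gap: 0.0288
```

Emit:
play_rows --series '[{"translation":[0,0,-0.01],"spin":0},{"translation":[0,0,-0.02],"spin":0},{"translation":[0,0,-0.02],"spin":0},{"translation":[0,-0.01,-0.01],"spin":0},{"translation":[0.004,-0.02,0],"spin":0},{"translation":[0.005,-0.025,0],"spin":0},{"translation":[0.005,-0.025,0],"spin":0},{"translation":[0.005,-0.025,0],"spin":0},{"translation":[0.005,-0.025,0],"spin":0},{"translation":[0.005,-0.025,0],"spin":0}]'

```text
t: 40.5
ee_pos: [0.5453, 0.1932, 0.1557]
orientation: [[-1.0, 0.0, -0.001], [0.0, 1.0, -0.0], [0.001, -0.0, -1.0]]
force: [0.5, -0.2, -3.0]
finger_gap: 0.0286
```

Emit:
play_rows --series '[{"translation":[0.005,-0.025,0],"spin":0},{"translation":[0.005,-0.025,0],"spin":0},{"translation":[0.0055,-0.02,0],"spin":0},{"translation":[0,-0.0145,0],"spin":0},{"translation":[0,0,0],"spin":0},{"translation":[0,0,0],"spin":0},{"translation":[0,0,0],"spin":0},{"translation":[0,0,0],"spin":0}]'

```text
t: 41.17
ee_pos: [0.5307, 0.1121, 0.156]
orientation: [[-1.0, -0.002, 0.0], [-0.002, 1.0, 0.001], [-0.0, 0.001, -1.0]]
force: [-0.4, 0.0, -2.2]
finger_gap: 0.0288
```

Emit:
play_rows --series '[{"translation":[0,0,0.015],"spin":0},{"translation":[0,0,0.02],"spin":0},{"translation":[0,0,0.015],"spin":0},{"translation":[0,0,0.006],"spin":0},{"translation":[0,0,0.002],"spin":0},{"translation":[0,0,0.001],"spin":0},{"translation":[0,0,0],"spin":0},{"translation":[0,0,0],"spin":0}]'

```text
t: 41.83
ee_pos: [0.5307, 0.1115, 0.0977]
orientation: [[-1.0, -0.001, -0.0], [-0.001, 1.0, 0.001], [0.0, 0.001, -1.0]]
force: [-3.3, -1.3, 3.0]
finger_gap: 0.0288
```

Contact. I'll release, rise and move clear to the left.

Emit:
play_rows --series '[{"translation":[0,0,0],"spin":0},{"translation":[0,0,0],"spin":0},{"translation":[0,0,0],"spin":0},{"translation":[0,0,0],"spin":0},{"translation":[0,0,0],"spin":0}]' --fingers 70

```text
t: 42.25
ee_pos: [0.5311, 0.1107, 0.0971]
orientation: [[-1.0, -0.0, 0.001], [-0.0, 1.0, 0.0], [-0.001, 0.0, -1.0]]
force: [-1.0, 0.2, -0.6]
finger_gap: 0.06
```

Emit:
play_rows --series '[{"translation":[0,0,-0.02],"spin":0},{"translation":[0,0,-0.035],"spin":0},{"translation":[0,0,-0.035],"spin":0},{"translation":[0,0.03,-0.02],"spin":0},{"translation":[0.01,0.036,0],"spin":0},{"translation":[0.01,0.036,0],"spin":0},{"translation":[0.01,0.036,0],"spin":0},{"translation":[0.01,0.036,0],"spin":0},{"translation":[0.01,0.036,0],"spin":0},{"translation":[0.01,0.036,0],"spin":0}]'

```text
t: 43.08
ee_pos: [0.4701, 0.3583, 0.2071]
orientation: [[-1.0, -0.0, 0.0], [-0.0, 1.0, 0.0], [-0.0, 0.0, -1.0]]
force: [0.0, -0.2, -0.6]
finger_gap: 0.0598
```

Emit:
play_rows --series '[{"translation":[0.01,0.036,0],"spin":0},{"translation":[0.01,0.036,0],"spin":0},{"translation":[0.01,0.036,0],"spin":0},{"translation":[0,0.02,0],"spin":0},{"translation":[0,0,0],"spin":0},{"translation":[0,0,0],"spin":0},{"translation":[0,0,0],"spin":0},{"translation":[0,0,0],"spin":0}]'

```text
t: 43.75
ee_pos: [0.4418, 0.4827, 0.2069]
orientation: [[-1.0, 0.002, 0.0], [0.002, 1.0, -0.001], [-0.0, -0.001, -1.0]]
force: [0.6, -0.5, 0.5]
finger_gap: 0.0598
```

```bash
python3 - <<'E'
from h import *
import cv2
s=bot.read_state();print(s["t"],s["ee_pos"])
t=bot.read_camera("top")["img"][:,:,::-1]; s=bot.read_camera("scene")["img"][:,:,::-1]
cv2.imwrite("pics/t9.png",t)
t0=cv2.imread("pics/top0.png")
f=lambda t:cv2.resize(t[115:225,170:310],None,fx=5,fy=5,interpolation=cv2.INTER_CUBIC)
cv2.imwrite("pics/ctop9.png",f(t))
cv2.imwrite("pics/cscene9.png",cv2.resize(s[130:280,110:310],None,fx=4,fy=4,interpolation=cv2.INTER_CUBIC))
E
```

```text
43.75 [0.44184214 0.48270928 0.20692829]
```

View pics/ctop9.png

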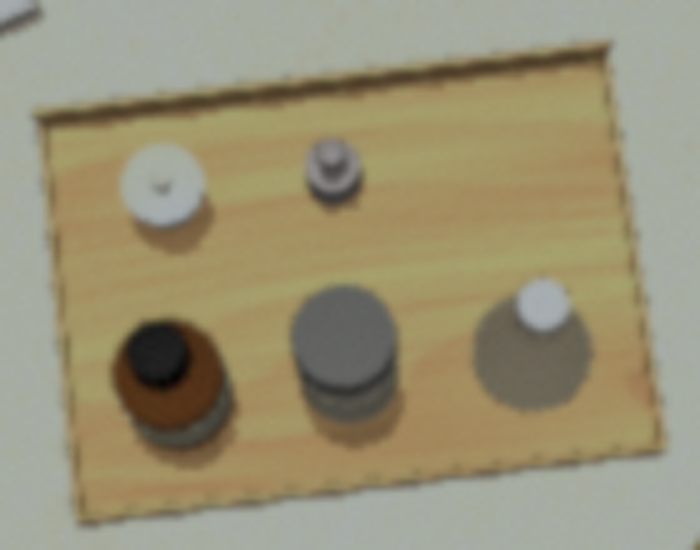

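View pics/cscene9.png

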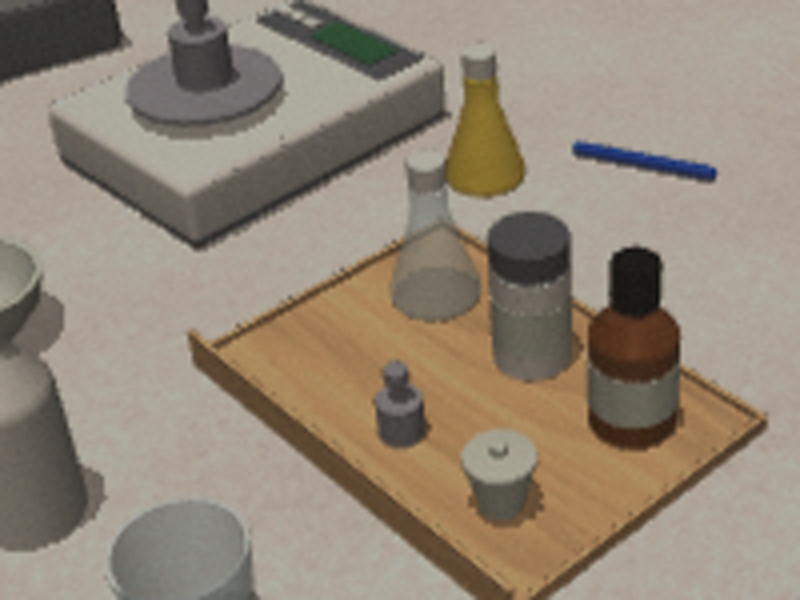

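In the top crop, bottle, jar and flask sit within about 1 px (≈2–3 mm) of their first picture. The crucible and small weight are unchanged, the large weight is upright on the pan, and the gripper is clear.

```bash
python3 - <<'E'
from cell import bot
print(bot.job_done())
E
```

```text
the job is handed in; nothing more can be done
None
```

I moved the bottle, jar and flask to the side tray and set the large weight on the balance pan. I then put all three back in their original places and handed in the job at about 44 s of the 144 s allowed. The hand-in gives no verdict, so these are my own camera and force checks:

- **Front row:** bottle, jar and flask stand upright. Each is within about 2–3 mm of where it started, measured in the top camera view (limit 15 mm).
- **Large weight:** it stands upright on the pan, about 2–3 mm from the centre in the top view (limit 15 mm). It touched down gently, with about 6 N between hanging and contact.
- **Small weight and crucible:** both look unmoved in both camera views.
- **Robot:** the gripper is open, raised and clear of everything.

**Disagreement in my checks:** before the weight was placed, the scene camera put the pan centre up to 9 mm from the top camera's estimate when both assumed a pan height of 74 mm. Triangulating the two views gave a pan height of about 68 mm. The wrist camera view and the touchdown height both supported the top camera position and 74 mm, so I used those.

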